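# Refit the centrifuge rotor with its tube inserts

### The job

The washed tube inserts are stacked crosswise on the drip tray. Take the stack apart and seat one insert fully down in each of the four buckets of the centrifuge rotor, so that the rotor is balanced: the two blue inserts in buckets opposite each other and the two orange inserts in the other two. Leave the stain bottle and the specimen cup standing where they are.

Things in the scene. Friction and masses are not known exactly. Their poses are not given: they have to be found in the camera images.
- blue_a: Blue (ten small bores) tube insert, a solid-sided block 100 long (own x) x 40 wide (y) x 60 mm high (z, up), 0.15 kg; origin: centre of its underside; same after a half turn. Grip it across the 40 mm. Interchangeable with blue_b. At the start in the lower layer of the stack on the drip tray, underside 3 mm above the worktop, 28 mm beside the insert of the other colour.
- blue_b: Blue (ten small bores) tube insert, a solid-sided block 100 long (own x) x 40 wide (y) x 60 mm high (z, up), 0.15 kg; origin: centre of its underside; same after a half turn. Grip it across the 40 mm. Interchangeable with blue_a. At the start in the upper layer of the stack, crosswise on the lower two, underside 63 mm above the worktop, 28 mm beside the other colour.
- orange_a: Orange (three large bores) tube insert, a solid-sided block 100 long (own x) x 40 wide (y) x 60 mm high (z, up), 0.15 kg; origin: centre of its underside; same after a half turn. Grip it across the 40 mm. Interchangeable with orange_b. At the start in the lower layer of the stack on the drip tray, underside 3 mm above the worktop, 28 mm beside the insert of the other colour.
- orange_b: Orange (three large bores) tube insert, a solid-sided block 100 long (own x) x 40 wide (y) x 60 mm high (z, up), 0.15 kg; origin: centre of its underside; same after a half turn. Grip it across the 40 mm. Interchangeable with orange_a. At the start in the upper layer of the stack, crosswise on the lower two, underside 63 mm above the worktop, 28 mm beside the other colour.
- bucket_a: Open silver bucket, one of four alike, fixed in the grey cross-shaped rotor. Origin: centre of its underside, 30 mm above the worktop; x along its long side, z up. Inside floor 4 mm, rim 34 mm above the origin; inside 106 x 46 mm at the floor, 114 x 54 mm at the rim (tapered walls guide an insert down). Bucket centres lie 105 mm from the hub: 210 mm apart across the hub, neighbours 148 mm.
- bucket_b: Open silver bucket, one of four alike, fixed in the grey cross-shaped rotor. Origin: centre of its underside, 30 mm above the worktop; x along its long side, z up. Inside floor 4 mm, rim 34 mm above the origin; inside 106 x 46 mm at the floor, 114 x 54 mm at the rim (tapered walls guide an insert down). Long side square to the line to the hub. A seated insert stands 30 mm above the rim.
- bucket_c: Open silver bucket, one of four alike, fixed in the grey cross-shaped rotor. Origin: centre of its underside, 30 mm above the worktop; x along its long side, z up. Inside floor 4 mm, rim 34 mm above the origin; inside 106 x 46 mm at the floor, 114 x 54 mm at the rim (tapered walls guide an insert down). Walls 3.5 mm thick, with a 5 mm rolled rim.
- bucket_d: Open silver bucket, one of four alike, fixed in the grey cross-shaped rotor. Origin: centre of its underside, 30 mm above the worktop; x along its long side, z up. Inside floor 4 mm, rim 34 mm above the origin; inside 106 x 46 mm at the floor, 114 x 54 mm at the rim (tapered walls guide an insert down). Hub nut 88 mm high, rotor arms 66 mm, above the worktop.
- stain_bottle: bystander: small purple bottle with a red cap, 38 mm across, 84 mm high, standing loose behind the rotor at the right. Origin: centre of its underside. (Fixed near the work, to keep clear of: the monitor's screen, x above 0.67 m where y is above -0.04 m; the white strip reader, x above 0.50 m where y is below -0.385 m, 150 mm high at its front.)
- specimen_cup: bystander: white specimen cup with a yellow lid, 57 mm across, 71 mm high, standing loose at the right front. Origin: centre of its underside. (Fixed at the far left, to keep clear of: the analyser, x above 0.51 m where y is above 0.43 m; a rack of tubes about 100 mm high at x 0.36 to 0.55 m, y 0.41 to 0.50 m.)
Not all that is in view belongs to the job. Leave any green or pink look-alike of the blue_b alone.

How it is judged:
By the outcome, as a careful person would: the job done as asked, in the order asked, and still so for the second after the job is handed in, with the robot touching nothing.
It also fails if it takes over 128 s, if anything falls off the work surface, if the arm or the gripper's body presses on something with over 40 N, if the wrist force passes 120 N, or if a joint passes its speed limit or range.

### The arm

A 6-joint arm with a two-finger parallel gripper is mounted at the origin on a cart in front of the work surface, level with it; the furniture and walls round the work are solid. World frame = base frame: x ahead of the robot, y to its left, z up, the work surface at z = 0. Lengths are in m, angles in rad, forces in N, time in s.
With the tool pointing down it reaches from about 0.35 to 0.975 m from the base axis. Payload 7.1 kg.
Tool frame: the origin (TCP) lies midway between the tips of the shut fingers; the grasp point (between the pads) lies 19 mm behind it (env.pinch_z is the distance from the TCP to the grasp point, in m); z points along the fingers, y is the line along which they close (so a half turn about z gives the same grasp; the last joint's range is limited). The gripper opens to 88 mm and grips with 3 to 60 N. Pads are 20 mm wide; open, the fingers measure 115 mm over their backs; the gripper's body (75 mm by 178 mm) begins 61 mm behind the grasp point.
Start: joints at [1.132, 0.423, 1.63, -0, 1.089, -0.019], TCP at [0.255, 0.571, 0.223] pointing down, gripper open.
Joint ranges: [-3, 3], [-0.9, 2.11], [0.09, 2.58], [-1.31, 4.45], [0.11, 2.69], [-2.54, 2.54]. Speed limits (rad/s): [2.39, 2.39, 3.01, 3.14, 3.14, 3.14].

### API

Orientations are given as a 3x3 rotation matrix whose columns are the frame's x, y, z axes.
In Python, from plant import env, ik, readout, grab_frame, calibration, ticket, finder gives the robot as it stands. Calls block until the motion is done:
- env.move_to(position, orientation): joint-space move of the TCP to a pose.
- env.servo_line(position, attitude=None, feed=0.15): straight line of the TCP; attitude=None keeps the orientation; feed is the mean speed in m/s.
- env.movej(angles): joint-space move.
- env.set_gripper(opening, force=None): opening from 0.0 (shut) to 1.0 (fully open); force is the grip in N (None keeps the last); returns when the fingers have stopped.
- env.dwell(seconds).
- ik(position, orientation): joint angles nearest the present ones, or None.
- readout.sense(): the state.
- grab_frame(name): name is "scene" or "top" or "wrist"; returns (picture, depth): 420x560x3 uint8, red, green, blue; 420x560 float32, m along the optical axis (not along the pixel's ray), 0 where there is no reading.
- calibration(name): a dict with "vertical_fov" (degrees; the focal length in pixels is half the picture's height over the tangent of half this angle, whatever the lens; pixels are square), "cx", "cy" (the principal point, pixels), "D" ([k1, k2, p1, p2, k3] as OpenCV has them; the pictures are not rectified), "R" (3x3) and "t" (3): a world point X has camera coordinates R X + t. Camera axes: x right, y down, z forward; pixel columns grow to the right and rows downward; lengths in m; the calibration is good to about 2 mm. A picture is of the moment at which its call begins: read the wrist's pose just before it. calibration takes no time and is no camera call; for the wrist camera it gives the pose at the moment of the call.
A pose or a line that the arm cannot do raises env.IKError and nothing moves.
- ticket.hand_in(): hands the job in; it is judged then, once.
Trained networks look in the newest picture that a camera, given by its name, has taken for a name from the list of things; names that differ only in an ending like _2 or _b are one class to them, and where a whole thing is asked for, a point or a joint stands for the part that bears it (a point fixed in the world has none). Each returns a list of dicts, best first, with "confidence" (0 to 1); they miss things now and then, are a little off and sometimes report something else, mostly with a low value. They report only what shows in the picture. A call takes as long as a camera call. They do not tell look-alikes from the thing itself.
- finder.cut_out(target, camera): "pixels" (420x560 bool, what is visible of it) and "box" ([left, top, width, height] in pixels, round what is visible of it).
The state is a dict: "time_s": time; "joint_positions": joint angles; "joint_velocities": joint speeds; "joint_efforts": joint torques, N m; "ee_pos": TCP position; "tool_rot": TCP orientation; "force": force on the tool from outside, world axes, zero at the start; "wrist_torque": the same for the moment, N m; "gripper_width": opening from 0.0 (shut) to 1.0 (fully open); "grip_force": force on a finger pad.
Only numpy, scipy, OpenCV 4.12 (cv2) and the standard library are available. Lean on these libraries where they do the work, as an engineer would, in place of code of your own. Each camera call takes 0.05 s, during which the arm holds its last target. There are 200 camera calls.

## Working session

There is one attempt and no reset: what is moved stays moved. The work goes in short steps, each a Python script; the robot and the scene stay as the last script left them, time stands still between calls to the robot, and variables do not carry over. Pictures are saved under pics/ and viewed, at most 14 in all, crops included, and the job is handed in when it is done.

```bash
ls; mkdir -p pics; python3 - <<'E'
from plant import env, ik, readout, grab_frame, calibration, ticket, finder
import cv2,numpy as np
for n in ("top","scene"):
    p,d=grab_frame(n); cv2.imwrite(f"pics/{n}0.png",p[:,:,::-1]); np.save(f"{n}0.npy",d)
    c=calibration(n); print(n,{k:np.round(v,3).tolist() for k,v in c.items()}, (d>0).mean())
    for t in ("blue_a","orange_a","bucket_a","stain_bottle","specimen_cup"):
        print(t,[(round(r["confidence"],2),r["box"],int(r["pixels"].sum())) for r in finder.cut_out(t,n)])
print(readout.sense()["time_s"], env.pinch_z)
E
```

```text
pics
top {'vertical_fov': 48.271, 'cx': 280.011, 'cy': 208.672, 'D': [0.021, 0.0, 0.0, 0.0, 0.0], 'R': [[-0.03, -1.0, 0.008], [-0.991, 0.028, -0.129], [0.129, -0.011, -0.992]], 't': [0.121, 0.544, 1.452]} 0.995812074829932
blue_a [(0.88, [202.3, 227.7, 37.2, 13.3], 463), (0.82, [262.0, 220.6, 31.4, 21.4], 508), (0.71, [116.0, 233.4, 18.7, 35.8], 586), (0.6, [266.3, 212.7, 13.0, 15.0], 116)]
orange_a [(0.96, [262.7, 200.5, 36.3, 19.8], 502)]
bucket_a [(0.89, [339.9, 191.2, 23.1, 45.1], 794), (0.87, [404.8, 197.4, 26.1, 38.8], 828), (0.78, [362.8, 235.5, 44.3, 23.6], 776)]
stain_bottle [(0.58, [406.7, 144.1, 19.4, 15.1], 200)]
specimen_cup [(0.74, [428.8, 253.8, 25.0, 14.2], 329)]
scene {'vertical_fov': 49.966, 'cx': 286.264, 'cy': 212.562, 'D': [0.013, 0.0, 0.0, 0.0, 0.0], 'R': [[0.44, -0.898, -0.022], [-0.518, -0.234, -0.823], [0.734, 0.374, -0.568]], 't': [-0.138, 0.374, 1.116]} 0.9959566326530612
blue_a [(0.88, [260.2, 206.3, 34.6, 28.3], 654), (0.72, [217.2, 210.1, 28.8, 15.8], 320), (0.64, [160.0, 193.1, 5.9, 16.6], 77), (0.63, [259.0, 224.3, 17.7, 14.2], 153)]
orange_a [(0.9, [276.6, 220.5, 30.0, 28.9], 429), (0.9, [273.0, 197.6, 32.7, 27.3], 515), (0.59, [342.8, 253.4, 44.3, 34.6], 934)]
bucket_a [(0.79, [394.5, 249.4, 35.2, 31.6], 687), (0.78, [342.1, 252.7, 44.0, 36.4], 938), (0.75, [370.8, 216.7, 43.2, 24.7], 658), (0.68, [332.6, 223.0, 31.9, 31.2], 563)]
stain_bottle [(0.71, [419.2, 215.3, 20.0, 20.9], 227), (0.55, [330.2, 222.0, 36.3, 31.4], 618)]
specimen_cup [(0.62, [414.5, 285.3, 26.0, 31.6], 532)]
0.6 0.0187
```

```bash
python3 - <<'E'
import cv2
a=cv2.imread("pics/top0.png")[120:300,90:470]; cv2.imwrite("pics/top0c.png",cv2.resize(a,(800,379),interpolation=cv2.INTER_CUBIC))
a=cv2.imread("pics/scene0.png")[150:350,130:470]; cv2.imwrite("pics/scene0c.png",cv2.resize(a,(800,470),interpolation=cv2.INTER_CUBIC))
E
```

```text
(no output)
```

View pics/top0c.png

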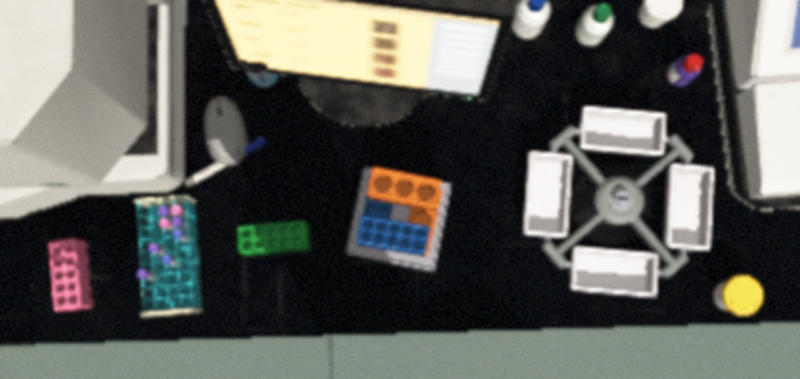

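View pics/scene0c.png

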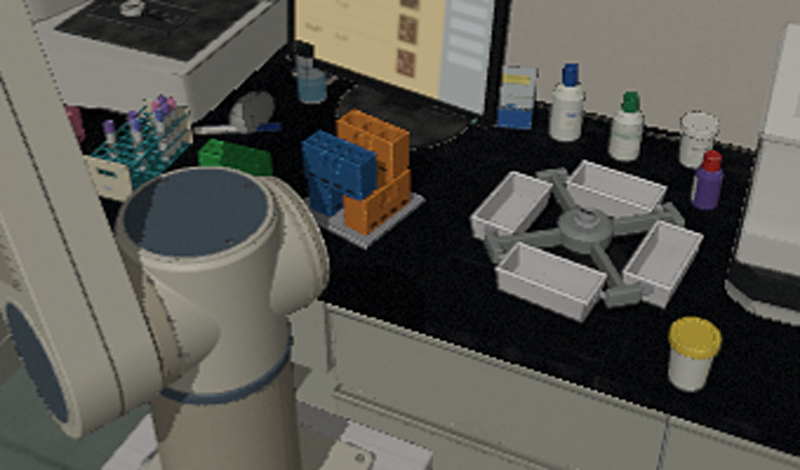

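The top view shows the stack at about (277,222): upper blue in front, upper orange behind, lower blue left and lower orange right. The green block at (220,233) and the pink one at (122,250) are look-alikes and stay put. The four buckets lie around the hub at (384,214). I'll take coarse positions from the top depth, then look with the wrist camera.

```bash
cat >h.py <<'E'
from plant import env, ik, readout, grab_frame, calibration, ticket, finder
import cv2, numpy as np
def cloud(name,save=None):
    c=calibration(name); p,d=grab_frame(name)
    if save: cv2.imwrite(f"pics/{save}.png",p[:,:,::-1])
    f=210/np.tan(np.radians(c["vertical_fov"])/2)
    K=np.array([[f,0,c["cx"]],[0,f,c["cy"]],[0,0,1]])
    v,u=np.mgrid[0:420,0:560].astype(float)
    n=cv2.undistortPoints(np.stack([u.ravel(),v.ravel()],1)[:,None],K,np.array(c["D"],float))[:,0]
    P=np.c_[n,np.ones(len(n))]*d.ravel()[:,None]
    X=(P-np.array(c["t"]))@np.array(c["R"])
    X[d.ravel()==0]=np.nan
    return p,X.reshape(420,560,3),cv2.cvtColor(p,cv2.COLOR_RGB2HSV)
def rect(xy):
    """centre, long, short, yaw of long side (mod pi, in (-pi/2,pi/2])"""
    (cx,cy),(w,h),a=cv2.minAreaRect((xy*1000).astype(np.float32))
    if w<h: w,h,a=h,w,a+90
    a=(a+90)%180-90
    return np.array([cx/1000,cy/1000]),w,h,np.radians(a)
def comps(mask,X,minpix):
    n,l,s,_=cv2.connectedComponentsWithStats(mask.astype(np.uint8),connectivity=4)
    return [(X[l==i],s[i]) for i in range(1,n) if s[i,4]>=minpix]
def down(yaw):
    """tool down, closing line (tool y) across a block whose long side has this yaw"""
    c,s=np.cos(yaw),np.sin(yaw)
    return np.array([[c,s,0],[s,-c,0],[0,0,-1.]])
E
python3 - <<'E'
from h import *
p,X,H=cloud("top")
z=X[...,2]; h,s=H[...,0],H[...,1]
for nm,m in (("blue",(h>95)&(h<125)&(s>100)),("orange",(h>5)&(h<22)&(s>130))):
  for lo,hi in ((.105,.14),(.045,.08)):
    for Q,st in comps(m&(z>lo)&(z<hi)&(X[...,0]<.7)&(X[...,0]>.3),X,40): print(nm,lo,st,np.round(Q.mean(0),3),rect(Q[:,:2]))
for Q,st in comps((s<60)&(z>.055)&(z<.08)&(X[...,1]<-.02)&(X[...,1]>-.6)&(X[...,0]<.8),X,20): print("sil",st,np.round(Q.mean(0),3),rect(Q[:,:2]))
for n in ("blue_a","orange_a","bucket_a","stain_bottle","specimen_cup"):
  for r in finder.cut_out(n,"top"): print(n,round(r["confidence"],2),np.round(np.nanmedian(X[r["pixels"]],0),3))
c=calibration("wrist");S=readout.sense()
print(S["ee_pos"],S["tool_rot"]);R=np.array(c["R"]);print(-R.T@c["t"],R.T, c["vertical_fov"])
E
```

```text
blue 0.105 [260 222  33  19 277] [0.47  0.122 0.12 ] (array([0.47029169, 0.11974757]), 95.17855834960938, 40.90468215942383, np.float64(1.3844795795621356))
blue 0.045 [263 215  13   9  55] [0.512 0.142 0.061] (array([0.51167871, 0.14035419]), 36.73958206176758, 20.935670852661133, np.float64(1.341994836482374))
orange 0.105 [265 199  35  20 284] [0.536 0.1   0.12 ] (array([0.53688361, 0.09977225]), 99.45866394042969, 42.20402908325195, np.float64(1.3341176054520831))
orange 0.045 [547 152  13  31 147] [ 0.648 -0.75   0.066] (array([ 0.64864795, -0.7481781 ]), 95.15898895263672, 36.821937561035156, np.float64(0.1849437212432571))
orange 0.045 [268 204   9   7  49] [0.548 0.13  0.071] (array([0.54806763, 0.1301192 ]), 24.8159122467041, 18.592586517333984, np.float64(1.453394199090116))
orange 0.045 [278 206   9   7  46] [0.541 0.099 0.071] (array([0.54062213, 0.09929226]), 22.181982040405273, 20.02009391784668, np.float64(-1.111866359577692))
orange 0.045 [288 208   9   7  49] [0.534 0.069 0.071] (array([0.53435687, 0.06843794]), 22.170183181762695, 21.063257217407227, np.float64(-1.0
[... 1213 characters left out ...]
0.054]
orange_a 0.79 [0.539 0.1   0.113]
orange_a 0.57 [0.503 0.071 0.058]
bucket_a 0.95 [ 0.413 -0.207  0.037]
bucket_a 0.82 [ 0.531 -0.117  0.037]
bucket_a 0.65 [ 0.625 -0.233  0.037]
bucket_a 0.58 [ 0.505 -0.326  0.038]
stain_bottle 0.73 [ 0.709 -0.327  0.057]
specimen_cup 0.71 [ 0.371 -0.381  0.07 ]
[0.25470435 0.57073925 0.22268902] [[-9.13167851e-01  4.07583703e-01 -1.97648374e-05]
 [ 4.07583702e-01  9.13167851e-01  3.06564979e-05]
 [ 3.05437030e-05  1.99387027e-05 -9.99999999e-01]]
[0.19315041 0.59731809 0.38484233] [[ 4.08120026e-01  8.85337268e-01  2.22746419e-01]
 [ 9.12928250e-01 -3.95723357e-01 -9.98250188e-02]
 [-2.32848564e-04  2.44092088e-01 -9.69752029e-01]] 62.68438263850502
```

```bash
cat >>h.py <<'E'
def best(pos,yaw):
    """of the two equal grasps, the orientation whose last joint is nearest mid-range"""
    o=[(abs(q[5]),i) for i in (0,1) if (q:=ik(pos,down(yaw+i*np.pi))) is not None]
    return down(yaw+min(o)[1]*np.pi) if o else None
E
python3 - <<'E'
from h import *
P=[.50,.11,.30]; R=best(P,1.38); print(ik(P,R)); env.move_to(P,R)
p,X,H=cloud("wrist","w_stack"); np.savez("ws.npz",p=p,X=X)
P=[.50,-.215,.33]; R=best(P,.1); print(ik(P,R)); env.move_to(P,R)
p,X,H=cloud("wrist","w_rotor"); np.savez("wr.npz",p=p,X=X)
print(readout.sense()["time_s"])
E
```

```text
[ 1.93304073e-01  1.67676967e-01  1.79771932e+00 -4.44089210e-16
  1.17619637e+00  3.84100400e-01]
[-4.27964127e-01  1.92776312e-01  1.69647473e+00 -4.44089210e-16
  1.25234161e+00  1.04283220e+00]
4.15
```

View pics/w_stack.png

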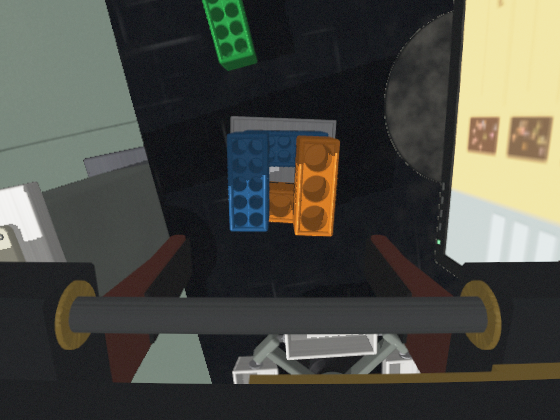

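View pics/w_rotor.png

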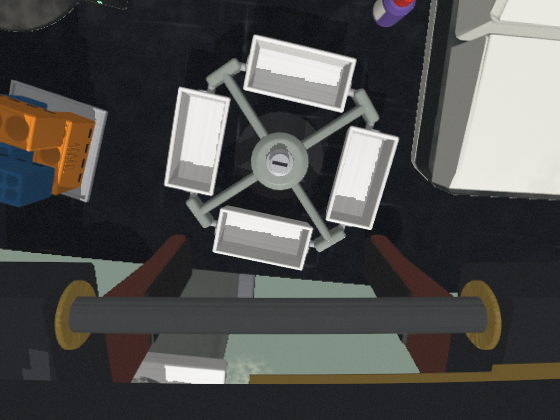

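The wrist pictures show the whole stack (blue around (248,180), orange around (317,187)) and all four buckets, at (300,72), (197,140), (362,178) and (262,238). Next I fit the block tops and bucket rims.

```bash
python3 - <<'E'
from h import *
d=np.load("ws.npz");p,X=d["p"],d["X"];H=cv2.cvtColor(p,cv2.COLOR_RGB2HSV);z=X[...,2];h,s=H[...,0],H[...,1]
for nm,m in (("blue",(h>95)&(h<125)&(s>80)),("orange",(h>3)&(h<24)&(s>120))):
  for lo,hi in ((.114,.135),(.05,.075)):
    mm=m&(z>lo)&(z<hi);mm[:110]=0;mm[245:]=0
    for Q,st in comps(mm,X,150): print(nm,lo,st,np.round(np.median(Q,0),3),rect(Q[:,:2]))
d=np.load("wr.npz");p,X=d["p"],d["X"];H=cv2.cvtColor(p,cv2.COLOR_RGB2HSV);z=X[...,2];h,s,v=[H[...,i].astype(int) for i in range(3)]
print("rim px",[tuple(H[y,x])+tuple(np.round(X[y,x],3)) for x,y in ((250,55),(240,100),(280,160))])
m=(z>.03)&(z<.075)&(v>170)&(s<45);m[:,:130]=0;m[:,405:]=0;m[272:]=0
cs=[]
for Q,st in comps(m,X,300):
    k=Q[:,2]>.057; 
    r=rect(Q[k][:,:2]); cs.append(r[0]); print("bucket",st,round(float(np.median(Q[k][:,2])),4),r)
if len(cs)==4: print("hub",np.mean(cs,0),[np.linalg.norm(c-np.mean(cs,0)) for c in cs])
k=(X[...,0]>.5)&(X[...,0]<.6)&(X[...,1]<-.385)&(X[...,1]>-.44)&(z>.02)
print("reader",k.sum(),[(np.round(y,2),np.nanmax(z[k&(X[...,1]>y)&(X[...,1]<=y+.01)],initial=0)) for y in np.arange(-.44,-.385,.01)], X[...,0][k].min())
print("hubnut",X[160,280])
E
```

```text
blue 0.114 [ 226  133   43   99 2623] [0.47  0.122 0.122] (array([0.46968201, 0.11956685]), 100.69744110107422, 41.21688461303711, np.float64(1.3787672321819702))
blue 0.05 [244 131  84  36 761] [0.513 0.147 0.061] (array([0.51401709, 0.14170731]), 94.13005828857422, 40.39755630493164, np.float64(-0.19408265812948663))
orange 0.114 [ 294  137   46   99 2406] [0.537 0.105 0.122] (array([0.53654785, 0.10226105]), 100.14279174804688, 41.46288299560547, np.float64(1.3485522048764216))
orange 0.05 [305 144  21  22 355] [0.546 0.13  0.071] (array([0.54527563, 0.13018488]), 23.068708419799805, 22.944307327270508, np.float64(1.429840403461128))
orange 0.05 [303 176  21  17 268] [0.538 0.097 0.071] (array([0.53764453, 0.09747581]), 22.7463321685791, 18.69948959350586, np.float64(-0.23256347166836858))
orange 0.05 [269 187  25  36 494] [0.497 0.078 0.061] (array([0.49582303, 0.07645592]), 41.63572692871094, 28.804574966430664, np.float64(1.3503491728219525))
orange 0.05 [302 206  20  13 183] [0.531 0.065 0.071] (array([0.531255 , 0.0654825]), 21.415325164794922, 14.6953706741333, np.float64(0.
[... 769 characters left out ...]
1576627888))
bucket [ 213  209  100   61 1676] 0.0665 (array([ 0.41060721, -0.20290366]), 123.29439544677734, 62.802978515625, np.float64(1.4541777010828172))
hub [ 0.51430699 -0.2155942 ] [np.float64(0.10580263158048996), np.float64(0.10602585577681531), np.float64(0.10398661654334504), np.float64(0.10447341800089131)]
reader 6590 [(np.float64(-0.44), np.float64(0.1411442796732903)), (np.float64(-0.43), np.float64(0.141379736770949)), (np.float64(-0.42), np.float64(0.140912287786615)), (np.float64(-0.41), np.float64(0.14174032957690008)), (np.float64(-0.4), np.float64(0.14115361770563103)), (np.float64(-0.39), np.float64(0.0))] 0.5001801921003193
hubnut [ 0.51957167 -0.21503387  0.08702656]
```

```bash
cat >>h.py <<'E'
HUB=np.array([.5143,-.2156]); YAW=-.121
def bucket(n):
    i="back left front right".split().index(n); a=YAW+i*np.pi/2
    return HUB+.105*np.array([np.cos(a),np.sin(a)]), YAW+(np.pi/2 if i%2==0 else 0)
OPEN=56/88; BELOW=.025
def st(t):
    S=readout.sense(); print(t,"t%.1f"%S["time_s"],np.round(S["ee_pos"],4),"w%.1fmm"%(S["gripper_width"]*88),"F",np.round(S["force"],1),"g%.1f"%S["grip_force"])
def pick(xy,yaw,top):
    a=[*xy,top+.07]; R=best(a,yaw); env.set_gripper(OPEN,30); env.move_to(a,R)
    env.servo_line([*xy,top-BELOW],feed=.1); st("at"); env.set_gripper(0,30); st("gripped")
    env.servo_line([*xy,.25],feed=.2); st("lifted")
def place(n):
    xy,yaw=bucket(n); R=best([*xy,.25],yaw); env.move_to([*xy,.25],R)
    env.servo_line([*xy,.12],feed=.15); env.servo_line([*xy,.094-BELOW+.006],feed=.05); st("in")
    env.set_gripper(OPEN); env.dwell(.3); env.servo_line([*xy,.25],feed=.2); st("out")
E
python3 - <<'E'
from h import *
pick([.4697,.1196],1.375,.123)
place("back")
p,X,H=cloud("wrist","w_back"); 
z=X[...,2];m=(H[...,0]>95)&(H[...,0]<125)&(H[...,1]>80)&(z>.06)&(X[...,0]>.5)
for Q,s in comps(m,X,150): print(s,np.round(np.median(Q,0),4),rect(Q[:,:2]))
E
```

```text
at t7.3 [0.4702 0.1197 0.0984] w56.1mm F [0.7 0.  0.7] g0.0
gripped t7.7 [0.4702 0.1197 0.0985] w40.1mm F [1.1 0.1 3.1] g29.9
lifted t8.6 [0.4688 0.1194 0.2489] w39.6mm F [-0.5  0.1 -2.4] g29.9
in t12.1 [ 0.6188 -0.2284  0.0753] w40.3mm F [-0.6 -0.  -1.4] g29.9
out t13.9 [ 0.6178 -0.228   0.2487] w56.0mm F [ 0.   0.5 -1. ] g0.0
[ 467    0   48   37 1290] [ 0.8003 -0.1026  0.1214] (array([ 0.80514642, -0.10199141]), 24.1737117767334, 21.909650802612305, np.float64(-0.2411589572446538))
[ 258  137   44  105 3649] [ 0.6185 -0.2316  0.0921] (array([ 0.61815485, -0.22767499]), 99.47787475585938, 41.02145004272461, np.float64(1.4561264692104827))
```

View pics/w_back.png

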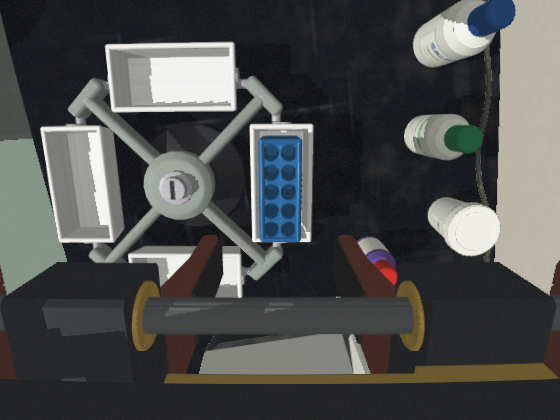

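The blue insert at (280,190) sits fully down in the back bucket, with its top measured at z 0.092 against 0.094 expected. Next is the upper orange.

```bash
python3 - <<'E'
from h import *
pick([.5366,.1018],1.355,.123)
place("right")
P=[.50,.11,.30]; env.move_to(P,best(P,1.38))
p,X,H=cloud("wrist","w_low");z=X[...,2];h,s=H[...,0],H[...,1]
for nm,m in (("blue",(h>95)&(h<125)&(s>80)),("orange",(h>3)&(h<24)&(s>120))):
  for lo,hi in ((.055,.075),(.08,.11)):
    for Q,b in comps(m&(z>lo)&(z<hi)&(X[...,0]<.66)&(X[...,1]<.25),X,150): print(nm,lo,b,np.round(np.median(Q,0),4),rect(Q[:,:2]))
E
```

```text
at t16.5 [0.5371 0.1019 0.0985] w56.2mm F [ 0.7 -0.8  0.8] g0.0
gripped t16.9 [0.5371 0.1019 0.0985] w40.0mm F [-0.2 -0.1  4.6] g30.0
lifted t17.8 [0.5357 0.1017 0.2488] w40.2mm F [-0.5 -0.1 -2.3] g30.0
in t21.5 [ 0.5018 -0.32    0.0753] w40.1mm F [ 0.3 -0.1 -2.3] g30.0
out t23.3 [ 0.5009 -0.3194  0.2488] w56.3mm F [-0.2  0.6 -1.1] g0.0
blue 0.055 [ 240  129   88   37 1906] [0.5137 0.1423 0.0616] (array([0.51239282, 0.14226115]), 99.8044204711914, 41.41874313354492, np.float64(-0.1908852669247375))
orange 0.055 [ 239  186   84   38 1690] [0.4958 0.0771 0.0616] (array([0.49563214, 0.07634462]), 99.60492706298828, 41.226627349853516, np.float64(-0.255164388259326))
```

View pics/w_low.png

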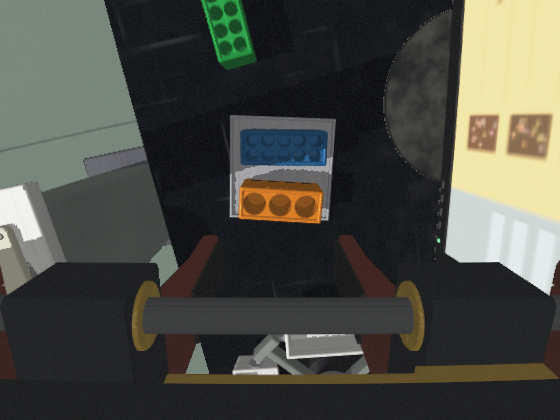

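The lower blue at (284,147) and lower orange at (281,203) are clear and undisturbed. I'll pick both.

```bash
python3 - <<'E'
from h import *
pick([.4957,.0764],-.25,.063); place("left")
pick([.5126,.1422],-.195,.063); place("front")
P=[.47,-.2,.36]; env.move_to(P,best(P,.1))
p,X,H=cloud("wrist","w_end");z=X[...,2];h,s=H[...,0],H[...,1]
for nm,m in (("blue",(h>95)&(h<125)&(s>80)),("orange",(h>3)&(h<24)&(s>120))):
    for Q,b in comps(m&(z>.085)&(z<.13)&(X[...,0]<.7)&(X[...,1]<-.02),X,150): print(nm,b,np.round(np.median(Q,0),4),rect(Q[:,:2]))
P=[.35,.35,.36]; env.move_to(P,best(P,.5)); p,X,H=cloud("top","t_end")
for n in ("stain_bottle","specimen_cup"):
  for r in finder.cut_out(n,"top"): print(n,round(r["confidence"],2),np.round(np.nanmedian(X[r["pixels"]],0),3))
st("end")
a=p[120:300,90:470,::-1]; cv2.imwrite("pics/t_endc.png",cv2.resize(a,(800,379)))
E
```

```text
at t27.6 [0.4961 0.0765 0.0384] w56.0mm F [-0.8  0.1 -0.5] g0.0
gripped t28.0 [0.496  0.0765 0.0384] w40.2mm F [-0.9  0.4  5.7] g30.0
lifted t29.2 [0.4949 0.0763 0.2489] w39.9mm F [ 0.2 -0.1 -2.2] g30.0
in t33.6 [ 0.5272 -0.1114  0.0752] w39.7mm F [ 0.2 -0.8 -1.5] g30.0
out t35.4 [ 0.5262 -0.1112  0.2489] w56.2mm F [ 0.5  0.1 -0.4] g0.0
at t38.9 [0.5131 0.1423 0.0385] w55.6mm F [-0.6 -0.5  0.2] g0.0
gripped t39.3 [0.513  0.1423 0.0385] w40.3mm F [-0.5  0.5  4.9] g30.0
lifted t40.5 [0.5118 0.142  0.2488] w39.9mm F [ 0.8 -0.4 -0.5] g30.0
in t43.9 [ 0.4102 -0.203   0.0752] w39.8mm F [ 0.9 -0.  -1.7] g30.0
out t45.7 [ 0.4094 -0.2026  0.2491] w55.9mm F [-0.4  0.8 -1.2] g0.0
blue [ 270   22   90   55 2122] [ 0.6183 -0.2276  0.0925] (array([ 0.61783453, -0.22826883]), 99.49822235107422, 40.68815612792969, np.float64(1.4581886880005857))
blue [ 236  196   81   46 1625] [ 0.41   -0.2033  0.0926] (array([ 0.40936752, -0.20355164]), 99.58544158935547, 41.19300079345703, np.float64(1.439381977014664))
orange [ 188   75   47   89 1701] [ 0.5288 -0.1123  0.0927] (array([ 0.52526697, -0.1121907 ]), 99.8585433959961, 40.2835807800293, np.float64(-0.13674453354397162))
orange [ 350  115   54   84 1671] [ 0.5042 -0.3195  0.0925] (array([ 0.50131259, -0.32029245]), 99.17190551757812, 41.72261047363281, np.float64(-0.1270676714070597))
stain_bottle 0.45 [ 0.709 -0.327  0.058]
stain_bottle 0.39 [ 0.565 -0.102  0.063]
specimen_cup 0.58 [ 0.373 -0.382  0.07 ]
end t49.2 [0.3504 0.3496 0.36  ] w56.0mm F [ 0.7 -0.4 -0.8] g0.0
```

View pics/w_end.png

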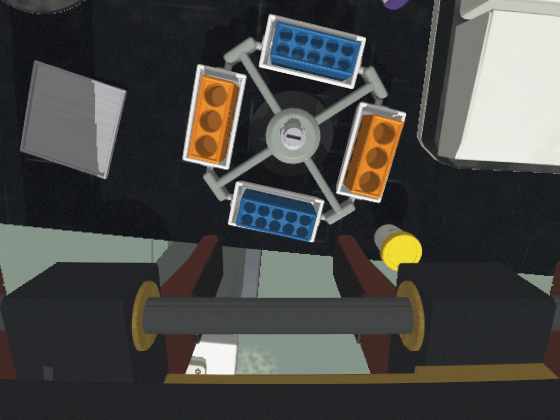

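View pics/t_endc.png

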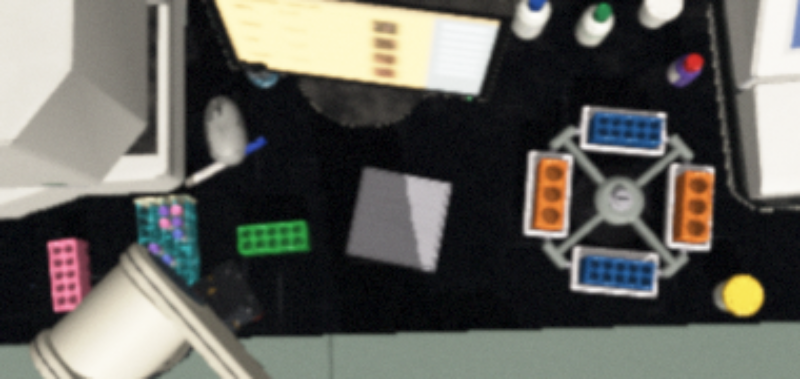

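All four inserts are level at z 0.0925. In the wrist view the blues are opposite each other at (315,50) and (276,215), and the oranges at (213,117) and (377,157). The bottle and cup have not moved.

```bash
python3 -c "
from plant import ticket; print(ticket.hand_in())"
```

```text
the job is handed in; nothing more can be done
None
```

The job is handed in at about 49 s: all four inserts measured fully seated, blue opposite blue and orange opposite orange, with the bottle and cup where they were.

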